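Put the saucepan on the large ring and switch the hob on

ROBOT

A 6-joint arm with a two-finger parallel gripper is mounted at the origin on the work surface. World frame = base frame: x ahead of the robot, y to its left, z up, the work surface at z = 0. Lengths are in m, angles in rad, forces in N, time in s.
With the tool pointing down it reaches from about 0.4 to 0.825 m from the base axis. Payload 7 kg.
Tool frame: the origin (TCP) lies at the very end of the fingers, on their centre line; the grasp point (between the pads) lies 19 mm behind it; x points along the fingers, y is the direction in which the jaws open and shut, and the axes are right-handed (so a half turn about x gives the same grasp; the last joint's range is limited). The gripper opens to 88 mm and grips with 3 to 60 N. Pads are 19 mm wide; open, the fingers measure 130 mm over their backs; the gripper's body (78 mm by 193 mm) begins 47 mm behind the grasp point.
Start: joints at [1.548, 0.359, 0.012, 0, -1.224, -0.288], TCP at [0.206, 0.643, 0.227] pointing down, gripper open.
Joint ranges: [-3.07, 3.07], [-1.43, 2.12], [-1.02, 1.25], [-3.03, 1.67], [-3.05, -0], [-3.03, 3.03]. Speed limits (rad/s): [2.39, 2.39, 3.01, 3.14, 3.14, 3.14].

INTERFACE

Orientations are given as [roll, pitch, yaw] about the fixed x, y, z axes, in that order (R = Rz(yaw) Ry(pitch) Rx(roll)).
In Python, from station import arm gives the robot as it stands.
- The arm moves only by the shell command python3 -m inch 'ROWS' [OPENING] [FORCE]. ROWS is text: rows parted by semicolons, each of 6 numbers parted by spaces: the shift along the world's x, y, z in units of 30 mm (1.0 is 30 mm), then the turn, a rotation vector about the world's x, y, z in units of 5 degrees (1.0 is 5 degrees). In form: dx dy dz wx wy wz; .... A call has 1 to 12 rows; each row shifts and turns the commanded pose from where the row before left it; what a row does not reach is not made up. A row lasts 1/8 s, in which the tool goes at most 62.5 mm and 10.7 degrees, less where a joint would pass 70% of its speed; a pose out of reach is approached as far as the arm can. A call is refused whole if a number of a shift passes 1 or a number of a turn 1, either way. A call with a gripper value outside its range is refused whole. OPENING is the opening, from 0 (shut) to 1 (fully open), set as the call begins (- or left out, the last holds). The fingers move at their own pace and stop on an object; FORCE is the grip in N (left out, the last holds). Time passes only in rows, so rows that do not move let the fingers close. It gives the time, the measured TCP pose, the force and the opening at its end, in the units of the state.
- arm.get_state(): the state, without advancing time (a new reading comes with each control period).
- arm.grab_frame(name): name is "scene" or "top"; returns a dict with "frame" (384x512x3 uint8, red, green, blue), "range_z" (384x512 float32, m along the optical axis (not along the pixel's ray), 0 where there is no reading), "mtx" (3x3 intrinsics, pixels), "pose" (4x4, takes a point from camera to world coordinates). Camera axes: x right, y up, looking along -z (the intrinsics and any distortion apply to the point x, -y, -z); pixel columns grow to the right and rows downward; lengths in m; the calibration is good to about 2 mm. A picture is of the moment at which its call begins.
- arm.job_done(): hands the job in, once; it reports no verdict.
Trained networks look in a picture, given as the dict that the camera call returned (one of the last four; its "shot" number tells which), for a name from the list of things; names that differ only in an ending like _2 or _b are one class to them, and where a whole thing is asked for, a point or a joint stands for the part that bears it (a point fixed in the world has none). Each returns a list of dicts, best first, with "confidence" (0 to 1); they miss things now and then, are a little off and sometimes report something else, mostly with a low value. They report only what shows in the picture. A call takes as long as a camera call. They do not tell look-alikes from the thing itself.
- arm.search_frame(picture, target): "extent" ([centre column, centre row, width, height] as shares, 0 to 1, of the picture: columns of its width, rows of its height, round what is visible of it).
- arm.masks_of(picture, target): "mask" (384x512 bool, what is visible of it) and "extent" ([centre column, centre row, width, height] as shares, 0 to 1, of the picture: columns of its width, rows of its height, round what is visible of it).
- arm.place_of(picture, target): "position" ([column, row] as shares, 0 to 1, of the picture: columns of its width, rows of its height: a listed point, or the origin of a listed thing).
The state is a dict: "t": time; "q": joint angles; "qd": joint speeds; "joint_efforts": joint torques, N m; "eef_pos": TCP position; "ee_rot": TCP orientation; "force": force on the tool from outside, world axes, zero at the start; "moment": the same for the moment, N m; "width": finger opening in m.
Only numpy, scipy, OpenCV 4.12 (cv2) and the standard library are available. Lean on these libraries where they do the work, as an engineer would, in place of code of your own. Each camera call takes 0.05 s, during which the arm holds its last target. There are 200 camera calls.

TASK

Slide the saucepan across the hob, flat on the glass without lifting or tipping it, from the small ring until its base stands wholly inside the large ring. Then turn the cooker switch on: swing its black handle a quarter turn clockwise (seen from above) until it snaps home against its stop. Leave the mug with the spoon, on the hob's other side, standing where it is.

Things in the scene. Friction and masses are not known exactly. Their poses are not given: they have to be found in the camera images.
- hob: flat table-top hob, steel tray with a smooth black glass top, 280 mm (its x) by 460 mm (its y) by 30 mm high, fixed. Origin at the centre of its underside; the glass is 30 mm above the origin.
- ring_large: the large cooking ring: a thin light grey circle printed on the glass, inner radius 90 mm; no height. Origin at its centre, on the glass. The two rings' centres lie 230 mm apart along the hob's y; which is on the left varies.
- ring_small: the small cooking ring: a thin light grey circle on the glass, inner radius 68 mm. Origin at its centre, on the glass. The saucepan starts on it.
- pan: empty open steel saucepan, loose, about 0.5 kg, outer diameter 120 mm, 65 mm high, wall 3 mm, inner floor 4 mm above its base. Origin at the centre of its underside. One straight handle points along its -x axis: from 58 to 200 mm from the pan's axis, level, centre 55 mm above the base; black grip 20 mm wide and 14 mm high.
- switch: cooker switch: white box 100 x 100 mm, 40 mm high, fixed to the counter beside the hob, left or right. Origin at the centre of its underside; the handle turns about the vertical axis through it. A small round mark on its top face at the (+x, +y) corner shows off, a short bar mark at the (+x, -y) corner shows on.
- handle (a joint): turn of the switch's black handle, rad: 0 = off (the long end points to the box's +x+y corner), grows clockwise seen from above, 1.57 = on, at the stop (long end to the +x-y corner). A spring detent holds it at either end and snaps over half way; pushing the end takes about 4 N.
- handle_end (a point): middle of the free end of the switch's handle, 70 mm from the turning axis and 61 mm above the counter. The handle is a straight bar 16 mm wide, from 48 to 74 mm above the counter, reaching 10 mm behind the axis, with a round hub of radius 18 mm on the axis.
- mug_spoon: grey mug with a spoon in it, 84 mm across, 98 mm high (spoon to 121 mm), handle on its +y side out to 75 mm from the axis; on the counter on the other side of the hob from the switch. Origin at the centre of its underside. To be left alone.
There are look-alikes about, which are no part of the job. What is meant by the switch is not green, and is the larger of those in its own colour.

How it is judged:
By the outcome, as a careful person would: the job done as asked, in the order asked, and still so for the second after the job is handed in, with the robot touching nothing.
It also fails if it takes over 53 s, if anything falls off the work surface, if the arm or the gripper's body presses on something with over 40 N, if the wrist force passes 120 N, or if a joint passes its speed limit or range.

## Working session

There is one attempt and no reset: what is moved stays moved. The work goes in short steps, Python scripts to look and compute and a shell command to move; the robot and the scene stay as the last step left them, time stands still between calls to the robot, and variables do not carry over. Pictures are saved under pics/ and viewed, about 8 in all and at most 12, crops included, and the job is handed in when it is done.

```bash
mkdir -p pics; cat > h.py <<'E'
import numpy as np, cv2
from station import arm
def pt(f,c,r,z=None):
    """world point of pixel (c,r): by depth, or on plane z"""
    K,P=f["mtx"],f["pose"]
    d=np.array([(c-K[0,2])/K[0,0],-(r-K[1,2])/K[1,1],-1.0])
    if z is None: s=float(f["range_z"][int(r),int(c)])
    else: s=(z-P[2,3])/(P[:3,:3]@d)[2]
    return P[:3,:3]@(d*s)+P[:3,3]
def cloud(f):
    K,P=f["mtx"],f["pose"]; r,c=np.mgrid[:384,:512]; s=f["range_z"]
    d=np.stack([(c-K[0,2])/K[0,0]*s,-(r-K[1,2])/K[1,1]*s,-s],-1)
    return d@P[:3,:3].T+P[:3,3]
def save(f,n,box=None,k=1):
    im=f["frame"][:,:,::-1]
    if box: im=im[box[1]:box[3],box[0]:box[2]]
    cv2.imwrite("pics/"+n,cv2.resize(im,None,fx=k,fy=k,interpolation=cv2.INTER_CUBIC))
E
python3 - <<'E'
from h import *
ims=[]
for n in("top","scene"):
    f=arm.grab_frame(n); save(f,n+"0.png",k=1.5)
    print(n,f.keys(),f["pose"].round(3).tolist())
    for t in("hob","ring_large","ring_small","pan","switch","handle_end","mug_spoon"):
        for d in arm.place_of(f,t)[:4]:
            c,r=d["position"][0]*512,d["position"][1]*384
            z={"hob":0,"ring_large":.03,"ring_small":.03,"pan":.03,"handle_end":.061}.get(t,0)
            print(t,round(d["confidence"],2),int(c),int(r),pt(f,c,r,z).round(3))
print(arm.get_state())
E
```

```text
top dict_keys(['frame', 'range_z', 'mtx', 'pose', 'shot']) [[0.015, 0.998, -0.054, 0.388], [-1.0, 0.015, 0.008, 0.048], [0.008, 0.054, 0.999, 1.158], [0.0, 0.0, 0.0, 1.0]]
hob 0.71 263 151 [0.565 0.021 0.   ]
ring_large 0.89 300 151 [ 0.563 -0.095  0.03 ]
pan 0.7 227 147 [0.573 0.135 0.03 ]
switch 0.89 127 127 [0.636 0.459 0.   ]
switch 0.62 148 238 [0.285 0.382 0.   ]
switch 0.57 153 180 [0.469 0.37  0.   ]
handle_end 0.86 132 218 [0.348 0.413 0.061]
handle_end 0.79 145 156 [0.536 0.381 0.061]
handle_end 0.55 121 110 [0.677 0.457 0.061]
mug_spoon 0.75 382 167 [ 0.52  -0.364  0.   ]
scene dict_keys(['frame', 'range_z', 'mtx', 'pose', 'shot']) [[0.612, -0.473, 0.634, 1.22], [0.791, 0.344, -0.506, -0.539], [0.021, 0.811, 0.584, 0.772], [0.0, 0.0, 0.0, 1.0]]
hob 0.92 265 233 [0.572 0.011 0.   ]
ring_large 0.75 233 239 [ 0.565 -0.092  0.03 ]
ring_large 0.51 349 169 [0.515 0.409 0.03 ]
ring_small 0.75 300 209 [0.575 0.133 0.03 ]
pan 0.71 300 209 [0.574 0.134 0.03 ]
switch 0.77 327 174 [0.467 0.362 0.   ]
switch 0.71 383 189 [0.632 0.449 0.   ]
switch 0.69 296 153 [0.3  0.37 0.  ]
switch 0
[... 164 characters left out ...]
1]
mug_spoon 0.91 136 283 [ 0.524 -0.349  0.   ]
{'t': 0.8, 'q': array([ 1.54812686e+00,  3.58574509e-01,  1.18999347e-02, -7.45253787e-06,
       -1.22410971e+00, -2.88131290e-01]), 'qd': array([-2.53584828e-04,  5.10068434e-04,  5.87450484e-04,  6.51242341e-04,
        1.24929987e-03,  9.93316616e-05]), 'joint_efforts': array([ 5.67505424e-05, -5.82275963e+01,  2.93298072e+01,  7.00261876e+00,
        1.26777307e-02, -2.49988182e-05]), 'eef_pos': array([0.20641733, 0.64263499, 0.22657637]), 'ee_rot': array([-0.75554618,  1.57078239,  2.07524318]), 'force': array([ 0.33513482, -0.62352429, -0.23778976]), 'moment': array([-0.04317236,  0.05943775,  0.00626945]), 'width': 0.08739272120467748}
```

View pics/top0.png

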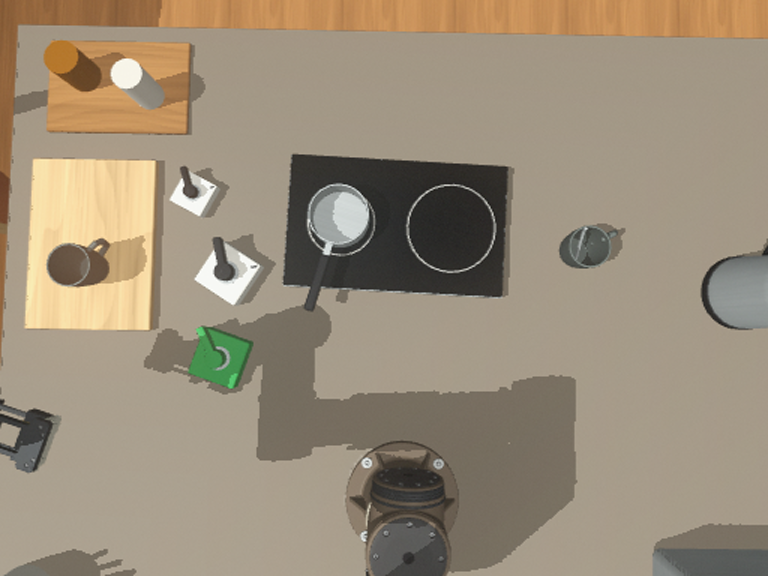

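View pics/scene0.png

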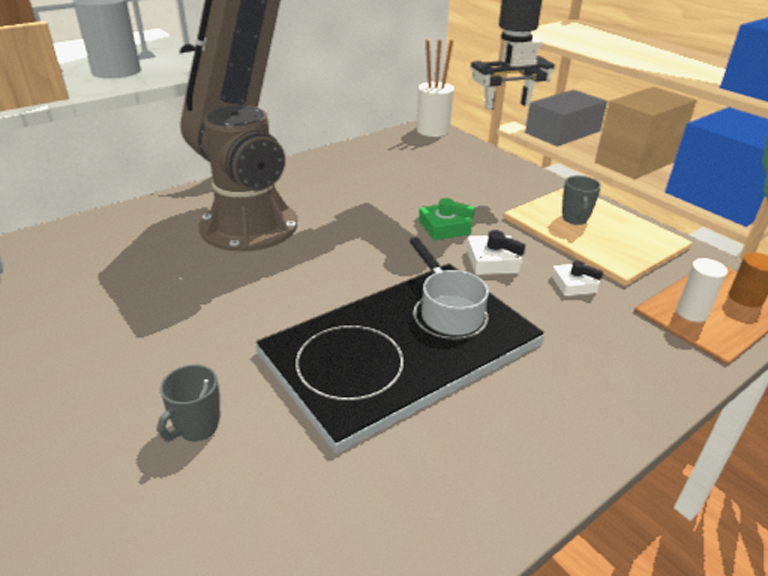

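Top view (1.5x): the pan is on the small ring at (340,218) with its handle toward (310,305). The large ring is at (451,228) and the mug at (588,246). Three switch candidates: green (220,358), large white (227,272), small white (193,193). The large white one fits, being not green and the larger of the white pair. I'll confirm it in a crop and measure.

```bash
python3 - <<'E'
from h import *
f=arm.grab_frame("top"); save(f,"crop1.png",(110,90,350,215),3.2)
g=arm.grab_frame("scene")
for n,F in(("top",f),("scene",g)):
    C=cloud(F); x,y,z=C[...,0],C[...,1],C[...,2]
    # pan
    for d in arm.masks_of(F,"pan")[:1]:
        m=d["mask"]; p=C[m&(F["range_z"]>0)]
        print(n,"pan z pct",np.percentile(p[:,2],[2,50,90,99]).round(3))
        rim=p[(p[:,2]>.085)&(p[:,2]<.105)&(np.hypot(p[:,0]-.574,p[:,1]-.134)<.075)]
        A=np.c_[2*rim[:,:2],np.ones(len(rim))];s=np.linalg.lstsq(A,(rim[:,:2]**2).sum(1),rcond=None)[0]
        print("rim",len(rim),s[:2].round(3),np.sqrt(s[2]+s[0]**2+s[1]**2).round(3))
        h=p[(np.hypot(p[:,0]-s[0],p[:,1]-s[1])>.085)&(p[:,2]>.06)]
        if len(h): 
            v=h[:,:2].mean(0)-s[:2]; print("handle",len(h),h[:,2].mean().round(3),"dir deg",np.degrees(np.arctan2(v[1],v[0])).round(1),"far",np.hypot(*(h[:,:2]-s[:2]).T).max().round(3))
    for d in arm.masks_of(F,"switch"):
        p=C[d["mask"]]
        t=p[(abs(p[:,2]-.04)<.006)]
        if len(t)>15:
            r=cv2.minAreaRect(t[:,:2].astype(np.float32)); print(n,"switch",round(d["confidence"],2),np.round(r[0],3),np.round(r[1],3),round(r[2],1),d["extent"])
        b=p[(p[:,2]>.06)&(p[:,2]<.085)]
        if len(b)>5:
            r=cv2.minAreaRect(b[:,:2].astype(np.float32)); print("   bar",np.round(cv2.boxPoints(r),3).tolist(),b[:,2].max().round(3))
# ring large: light pixels on glass
im=f["frame"].astype(int).min(2); C=cloud(f)
m=(im>110)&(np.abs(np.hypot(C[...,0]-.563,C[...,1]+.095)-.09)<.02)&(abs(C[...,2]-.03)<.01)
p=C[m][:,:2];A=np.c_[2*p,np.ones(len(p))];s=np.linalg.lstsq(A,(p**2).sum(1),rcond=None)[0]
print("ring",len(p),s[:2].round(4),np.sqrt(s[2]+(s[:2]**2).sum()).round(3), C[m][:,2].mean())
E
```

```text
top pan z pct [0.031 0.037 0.094 0.097]
rim 169 [0.574 0.138] 0.059
handle 256 0.092 dir deg 163.9 far 0.194
top switch 0.9 [0.463 0.366] [0.099 0.099] 57.4 [0.2996, 0.4684, 0.0871, 0.1237]
   bar [[0.44600000977516174, 0.38199999928474426], [0.44600000977516174, 0.3490000069141388], [0.527999997138977, 0.35100001096725464], [0.5270000100135803, 0.3840000033378601]] 0.082
top switch 0.87 [0.288 0.379] [0.1   0.099] 70.8 [0.2898, 0.6185, 0.0824, 0.1161]
   bar [[0.2639999985694885, 0.382999986410141], [0.28299999237060547, 0.3540000021457672], [0.35499998927116394, 0.40400001406669617], [0.335999995470047, 0.4320000112056732]] 0.081
top switch 0.84 [0.629 0.443] [0.062 0.069] 61.6 [0.2537, 0.334, 0.0637, 0.0997]
top switch 0.51 [0.577 0.139] [0.109 0.116] 77.1 [0.4407, 0.4375, 0.0869, 0.224]
   bar [[0.42800000309944153, 0.17100000381469727], [0.4449999928474426, 0.05999999865889549], [0.6430000066757202, 0.09000000357627869], [0.6259999871253967, 0.20100000500679016]] 0.085
scene pan z pct [0.03  0.066 0.091 0.095]
rim 286 [0.577 0.135] 0.059
handle 162 0.089 dir deg 164.5 far 0.2
sc
[... 156 characters left out ...]
, 0.0651]
   bar [[0.2680000066757202, 0.39100000262260437], [0.2770000100135803, 0.3540000021457672], [0.36000001430511475, 0.37599998712539673], [0.3499999940395355, 0.4129999876022339]] 0.077
scene switch 0.59 [0.461 0.364] [0.099 0.106] 57.5 [0.6457, 0.4335, 0.0703, 0.0773]
   bar [[0.44600000977516174, 0.38499999046325684], [0.44600000977516174, 0.3440000116825104], [0.5320000052452087, 0.34599998593330383], [0.531000018119812, 0.38600000739097595]] 0.076
   bar [[0.4490000009536743, 0.3790000081062317], [0.4519999921321869, 0.34299999475479126], [0.5320000052452087, 0.3499999940395355], [0.5289999842643738, 0.3869999945163727]] 0.076
ring 237 [ 0.5632 -0.0942] 0.091 0.03149875903885345
```

View pics/crop1.png

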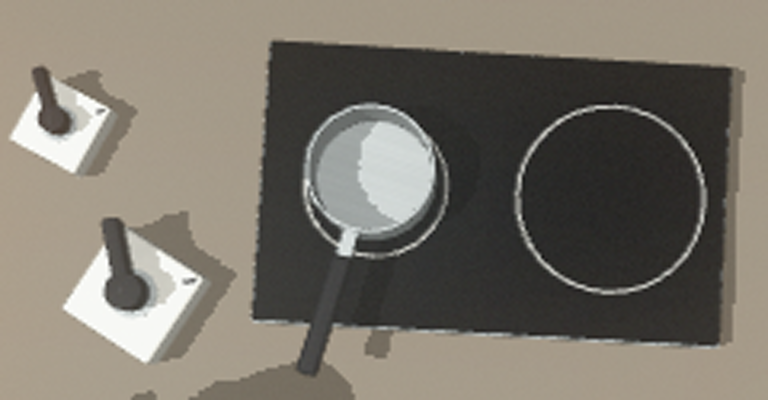

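The crop confirms the target. The big white switch at crop (135,290) has sides of 99 mm, against about 62–69 mm for the small one, and its handle is at off. The pan is at about (0.575, 0.137) and the large ring at (0.563, -0.094).

Plan: put two half-open fingers inside the pan, jaws along world x, and cradle-pull the wall toward -y. Then push the switch handle.

```bash
python3 - <<'E'
from h import *
from scipy.spatial.transform import Rotation as R
s=arm.get_state(); M=R.from_euler("xyz",s["ee_rot"]).as_matrix()
print(M.round(3)); y=M[:,1]; a=np.degrees(np.arctan2(y[1],y[0])); print("jaw angle",a, "turn to x (mod180) units",((0-a+90)%180-90)/5)
print("shift units",(np.array([.574,.122,.227])-s["eef_pos"])/.03)
E
```

```text
[[ 0.    -0.306 -0.952]
 [ 0.    -0.952  0.306]
 [-1.    -0.    -0.   ]]
jaw angle -107.80526402037646 turn to x (mod180) units -14.438947195924708
shift units [ 1.22525105e+01 -1.73544505e+01  1.41195645e-02]
```

```bash
python3 -m inch '.68 -.964 0 0 0 -.8;.68 -.964 0 0 0 -.8;.68 -.964 0 0 0 -.8;.68 -.964 0 0 0 -.8;.68 -.964 0 0 0 -.8;.68 -.964 0 0 0 -.8;.68 -.964 0 0 0 -.8;.68 -.964 0 0 0 -.8;.68 -.964 0 0 0 -.8' 0.34 20; python3 -m inch '.68 -.964 0 0 0 -.8;.68 -.964 0 0 0 -.8;.68 -.964 0 0 0 -.8;.68 -.964 0 0 0 -.8;.68 -.964 0 0 0 -.8;.68 -.964 0 0 0 -.8;.68 -.964 0 0 0 -.8;.68 -.964 0 0 0 -.8;.68 -.964 0 0 0 -.8;0 0 0 0 0 0'
python3 - <<'E'
from h import *
f=arm.grab_frame("scene"); save(f,"above.png",(190,60,430,260),3.2)
E
```

```text
t: 2.22
eef_pos: [0.3906, 0.3814, 0.2268]
ee_rot: [-1.147, 1.57, 1.053]
force: [-0.1, -0.7, -1.0]
width: 0.0298
t: 3.48
eef_pos: [0.5745, 0.1203, 0.2263]
ee_rot: [2.531, 1.57, -2.181]
force: [0.4, 0.4, -0.1]
width: 0.0299
```

View pics/above.png

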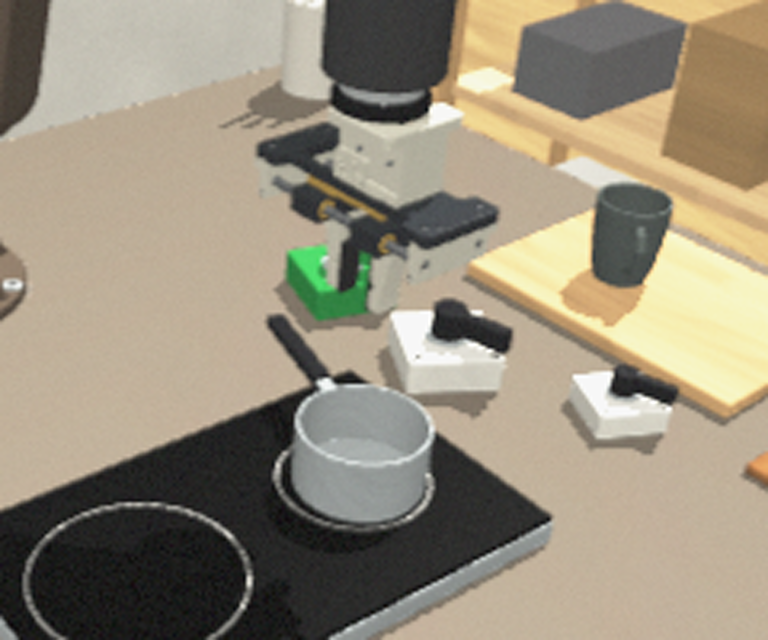

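The crop shows the gripper above the pan, jaws along world x. Its apparent offset at crop (360,280) is only parallax; the TCP reads (0.5745, 0.120). Going down inside the pan.

```bash
python3 -m inch '0 0 -.9 0 0 0;0 0 -.9 0 0 0;0 0 -.9 0 0 0;0 0 -.9 0 0 0;0 0 -.8 0 0 0;0 0 -.6 0 0 0;0 0 -.5 0 0 0;0 0 -.35 0 0 0;0 0 0 0 0 0'; python3 -m inch '0 -.15 0 0 0 0;0 -.15 0 0 0 0;0 -.15 0 0 0 0;0 -.15 0 0 0 0;0 -.2 0 0 0 0;0 -.2 0 0 0 0;0 -.25 0 0 0 0;0 -.25 0 0 0 0'
```

```text
t: 4.65
eef_pos: [0.5733, 0.1221, 0.0505]
ee_rot: [2.064, 1.57, -2.645]
force: [0.5, -0.5, 0.7]
width: 0.0297
t: 5.65
eef_pos: [0.5738, 0.0768, 0.0513]
ee_rot: [-1.066, 1.57, 0.508]
force: [0.6, 5.4, 2.4]
width: 0.0299
```

```bash
python3 -m inch '-.03 -.35 0 0 0 0;-.03 -.5 0 0 0 0;-.03 -.6 0 0 0 0;-.03 -.6 0 0 0 0;-.03 -.6 0 0 0 0;-.03 -.6 0 0 0 0;-.03 -.6 0 0 0 0;-.03 -.6 0 0 0 0;-.03 -.4 0 0 0 0;-.03 -.25 0 0 0 0;-.03 -.15 0 0 0 0;0 -.05 0 0 0 0'
cat > pan.py <<'E'
from h import *
import sys
f=arm.grab_frame("scene"); save(f,sys.argv[1],(120,100,400,310),2.8)
C=cloud(f); d=arm.masks_of(f,"pan")[0]; p=C[d["mask"]&(f["range_z"]>0)]
y0=float(sys.argv[2]); p=p[np.hypot(p[:,0]-.565,p[:,1]-y0)<.085]
rim=p[(p[:,2]>.088)&(p[:,2]<.1)]
def fit(q):
    q=q[:,:2];s=np.linalg.lstsq(np.c_[2*q,np.ones(len(q))],(q**2).sum(1),rcond=None)[0]
    return s[:2].round(4),np.sqrt(s[2]+(s[:2]**2).sum()).round(4),len(q)
print("rim",fit(rim)); 
w=p[(p[:,2]>.04)&(p[:,2]<.08)]
print("zmax",np.percentile(p[:,2],99).round(3),arm.place_of(f,"pan")[:1])
e=arm.place_of(f,"pan")
if e: print(pt(f,e[0]["position"][0]*512,e[0]["position"][1]*384,.03).round(3))
E
python3 pan.py slide1.png -0.05
```

```text
t: 7.15
eef_pos: [0.5632, -0.0822, 0.0508]
ee_rot: [1.585, 1.57, -3.125]
force: [-0.0, 4.3, 1.8]
width: 0.0296
rim (array([ 0.5622, -0.0496]), np.float64(0.0581), 67)
zmax 0.095 [{'position': [0.4871, 0.6096], 'confidence': 0.83}]
[ 0.572 -0.047  0.03 ]
```

View pics/slide1.png

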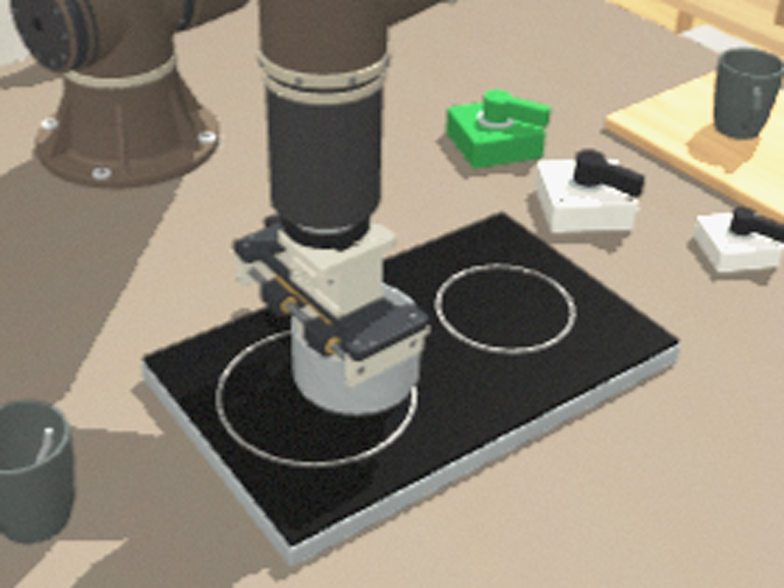

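The pan follows flat, now straddling the large ring's edge at crop (357,350), with its centre at about (0.565, -0.048). It has 46 mm to go; then back off and lift clear.

```bash
python3 -m inch '0 -.25 0 0 0 0;0 -.35 0 0 0 0;0 -.35 0 0 0 0;0 -.3 0 0 0 0;0 -.2 0 0 0 0;0 -.1 0 0 0 0;0 0 0 0 0 0;0 .2 0 0 0 0;0 .3 0 0 0 0;0 0 0 0 0 0'; python3 -m inch '0 0 .4 0 0 0;0 0 .7 0 0 0;0 0 1 0 0 0;0 0 1 0 0 0;0 0 1 0 0 0;0 .5 1 0 0 0;0 1 0 0 0 0;0 1 0 0 0 0;0 1 0 0 0 0;0 1 0 0 0 0;0 1 0 0 0 0;0 1 0 0 0 0' 0
python3 pan.py slide2.png -0.094
```

```text
t: 8.6
eef_pos: [0.5638, -0.1126, 0.0512]
ee_rot: [-2.256, 1.571, -0.68]
force: [-0.6, 0.3, 0.5]
width: 0.0298
t: 10.1
eef_pos: [0.5637, 0.0824, 0.2051]
ee_rot: [-1.265, 1.57, 0.309]
force: [0.4, -0.4, 0.2]
width: 0.0005
rim (array([ 0.562 , -0.0963]), np.float64(0.0582), 263)
zmax 0.095 [{'position': [0.4553, 0.6255], 'confidence': 0.78}]
[ 0.566 -0.095  0.03 ]
```

View pics/slide2.png

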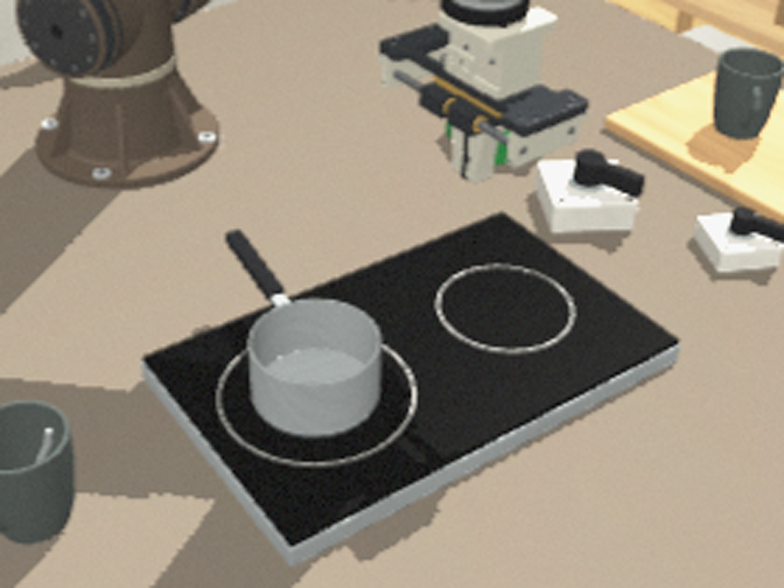

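The pan stands upright inside the large ring at crop (315,365), centre about 2 mm from the ring's centre, with the mug untouched. Next, go beside the switch handle on its +y side and work out the arc.

```bash
python3 -m inch '-.16 .94 0 0 0 .21;-.16 .94 0 0 0 .21;-.16 .94 0 0 0 .21;-.16 .94 0 0 0 .21;-.16 .94 0 0 0 .21;-.16 .94 0 0 0 .21;-.16 .94 0 0 0 .21;-.16 .94 0 0 0 .21;-.16 .94 0 0 0 .21;-.16 .94 0 0 0 .21;-.16 .94 0 0 0 .21;-.16 .94 0 0 0 .21' 0; python3 -m inch '0 0 0 0 0 0;0 0 0 0 0 0'
python3 - <<'E'
from h import *
f=arm.grab_frame("scene"); save(f,"sw.png",(290,80,430,190),5)
for d in arm.place_of(f,"handle_end"): 
    c,r=d["position"][0]*512,d["position"][1]*384; print(round(d["confidence"],2),int(c),int(r),pt(f,c,r,.061).round(3))
s=arm.get_state();print(s["eef_pos"].round(4),s["q"].round(2))
c=np.array([.462,.365]); 
def P(t,d): t=np.radians(t); return c+.055*np.array([np.cos(t),np.sin(t)])+d*np.array([-np.sin(t),np.cos(t)])
p0=P(12.5,.045); print("start off units",(p0-s["eef_pos"][:2])/.03)
for t in np.arange(12.5,-78,-5): p=P(t,.0175); print(t,p.round(4),((p-p0)/.03).round(2)); p0=p
E
```

```text
t: 11.8
eef_pos: [0.506, 0.4214, 0.2042]
ee_rot: [-1.852, 1.571, -0.057]
force: [0.4, -0.6, 0.4]
width: 0.0001
t: 12.05
eef_pos: [0.5059, 0.4203, 0.2038]
ee_rot: [2.314, 1.57, -2.175]
force: [-0.3, 0.3, -0.4]
width: 0.0004
0.65 347 168 [0.538 0.369 0.061]
0.58 399 184 [0.692 0.431 0.061]
0.58 313 144 [0.362 0.387 0.061]
[0.5061 0.4197 0.204 ] [ 0.99  0.34 -0.06  0.   -1.17 -0.77]
start off units [-0.00633475  0.03847332]
12.5 [0.5119 0.394 ] [ 0.2  -0.89]
7.5 [0.5142 0.3895] [ 0.08 -0.15]
2.5 [0.5162 0.3849] [ 0.06 -0.15]
-2.5 [0.5177 0.3801] [ 0.05 -0.16]
-7.5 [0.5188 0.3752] [ 0.04 -0.16]
-12.5 [0.5195 0.3702] [ 0.02 -0.17]
-17.5 [0.5197 0.3652] [ 0.01 -0.17]
-22.5 [0.5195 0.3601] [-0.01 -0.17]
-27.5 [0.5189 0.3551] [-0.02 -0.17]
-32.5 [0.5178 0.3502] [-0.04 -0.16]
-37.5 [0.5163 0.3454] [-0.05 -0.16]
-42.5 [0.5144 0.3407] [-0.06 -0.16]
-47.5 [0.5121 0.3363] [-0.08 -0.15]
-52.5 [0.5094 0.332 ] [-0.09 -0.14]
-57.5 [0.5063 0.328 ] [-0.1  -0.13]
-62.5 [0.5029 0.3243] [-0.11 -0.12]
-67.5 [0.4992 0.3209] [-0.12 -0.11]
-72.5 [0.4952 0.3178] [-0.13 -0.1 ]
-77.5 [0.491  0.3151] [-0.14 -0.09]
```

View pics/sw.png

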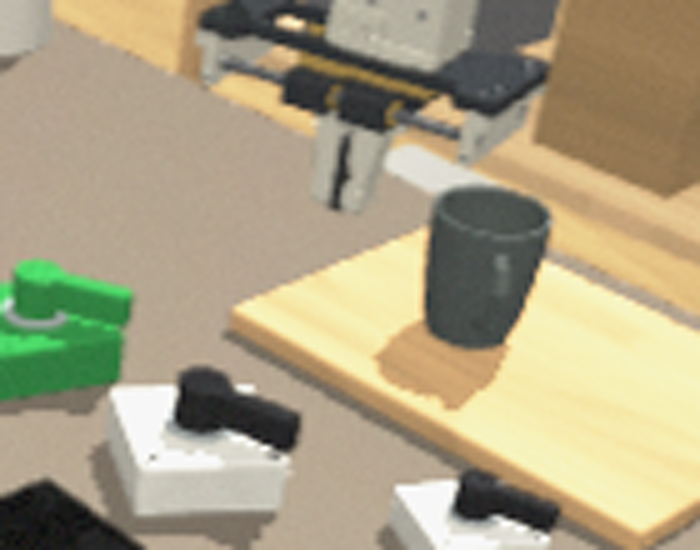

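The crop shows the white switch handle at off (245,410), with the gripper clear above. Descend, then sweep the arc.

```bash
python3 -m inch '0 0 -.8 0 0 0;0 0 -.9 0 0 0;0 0 -.9 0 0 0;0 0 -.9 0 0 0;0 0 -.8 0 0 0;0 0 -.5 0 0 0;0 0 -.25 0 0 0;0 0 0 0 0 0' && python3 -m inch '.1 -.44 0 0 0 0;.1 -.44 0 0 0 0;.08 -.15 0 0 0 -1;.06 -.15 0 0 0 -1;.05 -.16 0 0 0 -1;.04 -.16 0 0 0 -1;.02 -.17 0 0 0 -1;.01 -.17 0 0 0 -1;-.01 -.17 0 0 0 -1;-.02 -.17 0 0 0 -1'
```

```text
t: 13.15
eef_pos: [0.5063, 0.4199, 0.0526]
ee_rot: [2.853, 1.571, -1.636]
force: [-0.9, -0.2, 0.4]
width: 0.0007
t: 14.4
eef_pos: [0.5196, 0.3545, 0.0535]
ee_rot: [-0.107, 1.569, 0.985]
force: [0.3, 1.5, -0.3]
width: 0.0004
```

```bash
python3 -m inch '-.04 -.16 0 0 0 -1;-.05 -.16 0 0 0 -1;-.06 -.16 0 0 0 -1;-.08 -.15 0 0 0 -1;-.09 -.14 0 0 0 -1;-.1 -.13 0 0 0 -1;-.11 -.12 0 0 0 -1;-.12 -.11 0 0 0 -1;-.13 -.1 0 0 0 -1;-.14 -.09 0 0 0 -1;-.07 -.02 0 0 0 0;0 0 0 0 0 0'
python3 - <<'E'
from h import *
f=arm.grab_frame("top"); save(f,"sw2.png",(110,120,230,220),5)
E
```

```text
t: 15.9
eef_pos: [0.4935, 0.3152, 0.0538]
ee_rot: [0.32, 1.563, 0.543]
force: [18.1, -0.2, -9.9]
width: 0.0004
```

View pics/sw2.png

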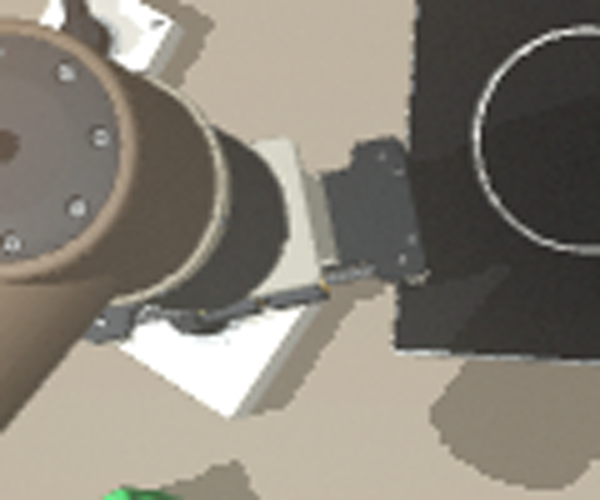

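The crop is mostly hidden by the wrist, but the 18 N reaction shows the handle is against its stop. Back off along +x and rise.

```bash
python3 -m inch '.2 .04 0 0 0 0;.5 .1 0 0 0 0;.5 .1 0 0 0 0;0 0 .8 0 0 0;0 0 1 0 0 0;0 0 1 0 0 0;0 0 1 0 0 0;0 0 1 0 0 0;0 0 1 0 0 0;0 .5 0 0 0 0;0 1 0 0 0 0;0 1 0 0 0 0';python3 -m inch '0 1 0 0 0 0;0 1 0 0 0 0;0 1 0 0 0 0;0 1 0 0 0 0;0 1 0 0 0 0;0 1 0 0 0 0;0 .5 0 0 0 0;0 0 0 0 0 0'
python3 - <<'E'
from h import *
f=arm.grab_frame("scene"); save(f,"end.png",k=1.5)
for d in arm.place_of(f,"handle_end"): 
    c,r=d["position"][0]*512,d["position"][1]*384; print(round(d["confidence"],2),int(c),int(r),pt(f,c,r,.061).round(3))
for t in("pan","mug_spoon"):
    d=arm.place_of(f,t)[0]["position"]; print(t,pt(f,d[0]*512,d[1]*384,.03 if t=="pan" else 0).round(3))
C=cloud(f); m=(C[...,2]>.062)&(C[...,2]<.085)&(np.hypot(C[...,0]-.462,C[...,1]-.365)<.085)
p=C[m];far=p[np.hypot(p[:,0]-.462,p[:,1]-.365)>.03][:,:2].mean(0)-[.462,.365]
print("bar angle",np.degrees(np.arctan2(far[1],far[0])),"expect -77.5",len(p))
E
```

```text
t: 17.45
eef_pos: [0.5255, 0.3974, 0.2258]
ee_rot: [-2.787, 1.57, -2.565]
force: [0.2, 0.7, -0.1]
width: 0.0007
t: 18.45
eef_pos: [0.5251, 0.5922, 0.2249]
ee_rot: [-2.393, 1.569, -2.169]
force: [-0.1, 0.1, 0.4]
width: 0.0001
0.77 316 140 [0.352 0.415 0.061]
0.58 316 167 [0.474 0.294 0.061]
0.58 402 180 [0.684 0.453 0.061]
pan [ 0.574 -0.092  0.03 ]
mug_spoon [ 0.52  -0.358  0.   ]
bar angle -74.64563346685898 expect -77.5 136
```

View pics/end.png

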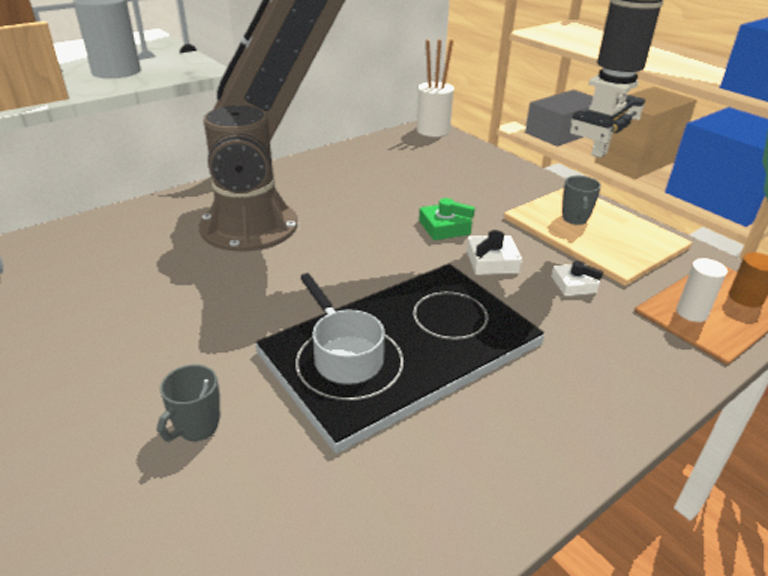

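The final picture shows the switch handle at on (490,245), the pan inside the large ring (349,350), and the mug (190,403) where it was. The arm is clear of everything.

```bash
python3 -c "
from station import arm
print(arm.job_done())"
```

```text
the job is handed in; nothing more can be done
None
```

I slid the saucepan into the large ring, then turned the larger white switch on, and handed the job in at about 18.5 s with the arm clear of everything.

- **Pan:** I pulled it flat across the glass with two half-open fingers against the inside of its wall. A rim fit just after the slide put its centre about 2–3 mm from the ring's centre, against 30 mm of room. The final network reading gave about 11 mm off, still inside. The rim stayed at 95 mm, so it stands level.
- **Switch:** I pushed the handle clockwise until it reached its stop, with an 18 N reaction. From the picture its end is at (0.474, 0.294) against (0.477, 0.297) expected. A rough depth estimate gave -74.6° against -77.5° expected, which is within the measuring error.
- **Mug:** It was not touched. Its place reads the same as at the start, to within the networks' scatter of several millimetres.

The last close look at the switch while pushing was hidden by the wrist, so I judged that the handle was home from the force and the final picture.

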